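Uncouple the studio cart and hold its tongue off the tow ball

TASK

Uncouple the loaded cart from its parking ball: pull the red-tabbed safety pin up out of the hitch and put it away in the red tub, then draw the spring latch out sideways by its black grip and, keeping it drawn, lift the tongue off the ball. Finish while still holding the tongue up and still, with at least 20 mm of daylight between the coupler's rim and the top of the ball; do not put it down or let go. Leave the blue tub, the tape, the paint jar and the brush pot where they stand.

Things in the scene. Friction and masses are not known exactly. Their poses are not given: they have to be found in the camera images.
- cart: Flatbed cart (plywood deck, carton, picture frame) on four castors on the table; fixed, does not roll. Origin: on the table under the centre of the tow ball. z up; +y runs along the tongue from the deck to the ball and beyond; -x is the side of the latch grip and pin, and the way the latch is drawn.
- ball_mount: Parking ball: a 50 mm steel ball with its centre 100 mm above the table (top at 125 mm) on a 22 mm neck and a 120 x 120 x 10 mm dark steel base plate, fixed. Origin and axes the same as the cart's.
- tongue (a joint): Tilt of the tongue (rad): 0 level, seated on the ball; grows as the ball end rises, to 0.7. Aluminium bar 40 mm wide on a free pivot (falls back when let go) 360 mm from the ball centre towards the deck (cart -y), 100 mm above the table, axis along cart x. 0.7 to 1.1 kg; the ball end takes 4 to 8 N to lift. The latch keeps it down until drawn.
- coupler (a point): Point of the tongue at the ball's centre when seated; axes as the cart's, tilting with the tongue. The grey domed coupler round it is 68 mm in diameter, its rim 12 mm below and its top 34 mm above this point; the rim is level with the ball's top when this point has risen 37 mm.
- latch (a joint): Draw of the spring latch (m): 0 home, keeper bolt under the ball; 0.030 at its stop. Slides along the cart's -x; a spring pushes it home with 4 N at 0, 10 N at 0.030. The bolt is clear of the ball from 0.026 on. While the safety pin is in it cannot be drawn. It rides on the tongue and tilts with it.
- latch_grip (a point): Grip point of the latch's black grip block: flat sides, 34 mm (x) by 24 mm (y), 60 mm high; this point is on its centre line 20 mm under its top, 100 mm above the table when seated, 97 mm to cart -x and 22 mm to +y of the ball's centre at home. Axes as the cart's, tilting with the tongue; y sides free for fingers. The tongue can be raised by this grip.
- pin: Safety pin, 74 mm long, about 40 g: steel shank 8 mm thick, 34 mm long, down through the coupler's latch guide; a washer 20 mm across, 4 mm thick; above it a red plastic tab 24 mm (x) by 12 mm (y), 36 mm high. Origin: underside of the washer on the axis, 91 mm above the table at the start; z towards the tab. Loose in its hole; comes straight up, 36 mm frees it.
- pin_tab (a point): On the pin's axis in the red tab, 14 mm below the tab's top (26 mm above the pin's origin); axes those of the pin, y across the tab's 12 mm.
- pin_mid (a point): On the pin's axis, 4 mm above the pin's origin, about the middle of its length.
- red_tub: Open red plastic tub 92 x 92 x 50 mm high, walls and floor 4 mm, loose, 0.25 kg, empty. Origin: centre of its underside; z up.
- blue_tub: The same tub in blue, with two blue-tabbed pins in it. Origin: centre of its underside. It stays where it is.
- tape: Roll of blue tape lying flat, 96 mm in diameter, 24 mm high. Origin: centre of its underside. It stays where it is.
- paint_jar: Paint jar with yellow label and white lid, 64 mm in diameter, 85 mm high. Origin: centre of its underside. It stays where it is.
- brush_pot: White pot of brushes, 74 mm in diameter, 90 mm high, the brushes up to 195 mm. Origin: centre of its underside. It stays where it is.
There are look-alikes about, which are no part of the job. Of the things that look like the red_tub, take the one that is nearest to the robot's base at the start.

How it is judged:
By the outcome, as a careful person would: the job done as asked, in the order asked, and still so for the second after the job is handed in, while the arm keeps its last pose, push and grip.
It also fails if it takes over 54 s, if anything falls off the work surface, if the arm or the gripper's body presses on something with over 40 N, if the wrist force passes 120 N, or if a joint passes its speed limit or range.

ROBOT

A 7-joint arm with a two-finger parallel gripper is mounted at the origin on the work surface. World frame = base frame: x ahead of the robot, y to its left, z up, the work surface at z = 0. Lengths are in m, angles in rad, forces in N, time in s.
With the tool pointing down it reaches from about 0.425 to 0.825 m from the base axis. Payload 3.6 kg.
Tool frame: the origin (TCP) lies where the fingers leave the gripper's body, on its centre line; the fingertips stand 73 mm ahead of it and the grasp point (between the pads) lies 54 mm ahead of it; z points along the fingers, y is the line along which they close (so a half turn about z gives the same grasp; the last joint's range is limited). The gripper opens to 85 mm and grips with 20 to 120 N. Pads are 22 mm wide; open, the fingers measure 114 mm over their backs; the gripper's body (76 mm by 85 mm) begins 54 mm behind the grasp point. The pads swing forward as they close: fully open they stand 13 mm farther back than shut.
Start: joints at [-1.27, 0.615, -0.013, 1.423, 0.008, 1.103, -0.04], TCP at [0.209, 0.615, 0.304] pointing down, gripper open.
Joint ranges: [-3.12, 3.12], [-0.3, 2.06], [-1.34, 1.32], [0.26, 2.42], [-1.36, 4.5], [0.01, 1.98], [-2.84, 2.84]. Speed limits (rad/s): [2.79, 2.79, 3.14, 3.14, 3.14, 3.14, 3.14].

INTERFACE

Orientations are given as a unit quaternion [x, y, z, w].
In Python, from station import arm, snapshot, camera_info, ticket gives the robot as it stands. Calls block until the motion is done:
- arm.movep(position, orientation): joint-space move of the TCP to a pose.
- arm.line_to(position, velocity=0.15, ori=None): straight line of the TCP; ori=None keeps the orientation; velocity is the mean speed in m/s.
- arm.move_j(angles): joint-space move.
- arm.move_gripper(opening, effort=None): opening from 0.0 (shut) to 1.0 (fully open); effort is the grip in N (None keeps the last); returns when the fingers have stopped.
- arm.pause(seconds).
- arm.ik(position, orientation): joint angles nearest the present ones, or None.
- snapshot(name): name is "scene" or "top"; returns the picture (420x560x3 uint8, blue, green, red); there is no depth.
- camera_info(name): a dict with "fx", "fy", "cx", "cy" (pixels), "R" (3x3) and "t" (3): a world point X has camera coordinates R X + t. Camera axes: x right, y down, z forward; pixel columns grow to the right and rows downward; lengths in m; the calibration is good to about 2 mm. A picture is of the moment at which its call begins. camera_info takes no time and is no camera call.
A pose or a line that the arm cannot do raises arm.MotionError and nothing moves.
- ticket.finish_job(): hands the job in; it is judged then, once.
Readings, each from a call of its own:
- arm.read_time(): time.
- arm.read_joint_positions(): joint angles.
- arm.read_dq(): joint speeds.
- arm.read_effort(): joint torques, N m.
- arm.read_tool_pos(): TCP position.
- arm.read_eef_rot(): TCP orientation.
- arm.read_ft_force(): force on the tool from outside, world axes, zero at the start.
- arm.read_wrist_torque(): the same for the moment, N m.
- arm.read_opening(): opening from 0.0 (shut) to 1.0 (fully open).
- arm.read_finger_force(): force on a finger pad.
Only numpy, scipy, OpenCV 4.12 (cv2) and the standard library are available. Lean on these libraries where they do the work, as an engineer would, in place of code of your own. Each camera call takes 0.05 s, during which the arm holds its last target. There are 200 camera calls.

## Working session

There is one attempt and no reset: what is moved stays moved. The work goes in short steps, each a Python script; the robot and the scene stay as the last script left them, time stands still between calls to the robot, and variables do not carry over. Pictures are saved under pics/ and viewed, at most 10 in all, crops included, and the job is handed in when it is done.

```bash
mkdir -p pics; ls
python3 - <<'E'
from station import arm,snapshot,camera_info
import cv2
for n in("scene","top"):
    cv2.imwrite(f"pics/{n}0.png",snapshot(n)); c=camera_info(n); print(n,c)
print(arm.read_time(),arm.read_eef_rot())
E
```

```text
pics
scene {'fx': 417.08120405854953, 'fy': 417.08120405854953, 'cx': 277.8782682429406, 'cy': 208.18042955953385, 'R': array([[-0.84851436,  0.52884782,  0.01852999],
       [ 0.33941393,  0.57077286, -0.74767408],
       [-0.40598222, -0.62812285, -0.66380729]]), 't': array([ 0.46234846, -0.14538672,  1.50057182])}
top {'fx': 430.92571043755896, 'fy': 430.92571043755896, 'cx': 276.6341205746531, 'cy': 209.0607851282441, 'R': array([[ 0.00614444, -0.99963016,  0.02649128],
       [-0.9980497 , -0.00777615, -0.06193804],
       [ 0.06212113, -0.02605904, -0.99772837]]), 't': array([0.03706114, 0.58599623, 1.09667265])}
0.1 [ 1.63134162e-01  9.86603180e-01 -1.17294735e-03 -1.84812488e-04]
```

View pics/scene0.png

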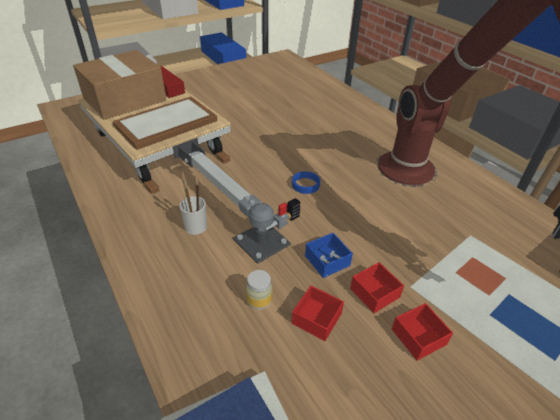

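View pics/top0.png

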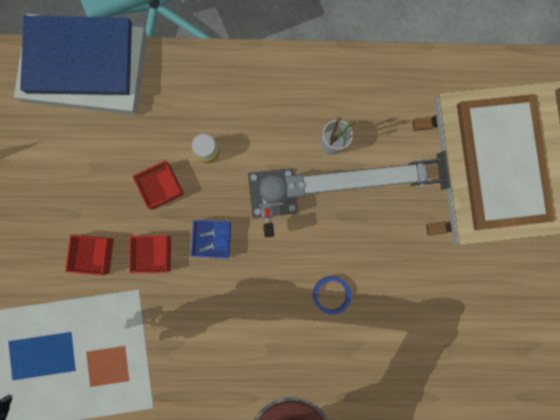

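The scene view shows the coupler at (262,215), red pin tab at (283,209), black grip at (293,209). The top view shows the coupler at (273,188), tab at (267,212), grip at (268,230).

Possible red tubs in the top view are (158,185), (90,254) and (150,253). The robot's base is near (290,410), so (150,253) looks nearest, and I'll check that by distance. Possible pins are the red tab at (267,212) and the blue-tabbed pins in the blue tub at (211,240). I want the red one in the hitch.

```bash
cat > h.py <<'E'
import numpy as np, cv2
from station import arm,snapshot,camera_info
from scipy.spatial.transform import Rotation as Rn
C={n:camera_info(n) for n in("scene","top")}
def ray(n,p):
    c=C[n]; d=c["R"].T@np.array([(p[0]-c["cx"])/c["fx"],(p[1]-c["cy"])/c["fy"],1.]); o=-c["R"].T@c["t"]; return o,d/np.linalg.norm(d)
def plane(n,p,z):
    o,d=ray(n,p); return o+d*(z-o[2])/d[2]
def tri(ps,pt):
    (a,u),(b,v)=ray("scene",ps),ray("top",pt)
    s=np.linalg.lstsq(np.c_[u,-v],b-a,rcond=None)[0]
    P,Q=a+s[0]*u,b+s[1]*v; return (P+Q)/2,np.linalg.norm(P-Q)
def proj(n,X):
    c=C[n]; q=c["R"]@np.asarray(X)+c["t"]; return np.array([c["fx"]*q[0]/q[2]+c["cx"],c["fy"]*q[1]/q[2]+c["cy"]])
def blobs(im,lo,hi,amin=15,roi=None):
    h=cv2.cvtColor(im,cv2.COLOR_BGR2HSV); m=cv2.inRange(h,lo,hi)
    if lo[0]==0 and hi[0]<15: m|=cv2.inRange(h,(170,lo[1],lo[2]),(180,255,255))
    if roi: k=np.zeros_like(m);x0,y0,x1,y1=roi;k[y0:y1,x0:x1]=255;m&=k
    n,l,s,c=cv2.connectedComponentsWithStats(m)
    return [(c[i].round(1),s[i],l==i) for i in range(1,n) if s[i][4]>=amin]
E
python3 - <<'E'
from h import *
I={n:cv2.imread(f"pics/{n}0.png") for n in C}
for n in C:
    print(n)
    for c,s,m in blobs(I[n],(0,130,60),(8,255,255)):
        ct=max(cv2.findContours(m.astype(np.uint8),0,2)[0],key=cv2.contourArea); r=cv2.minAreaRect(ct)
        z=.05 if s[4]>500 else .117
        print("red",c,s,"rect",np.round(r[0],1),np.round(r[1],1),r[2], "world",plane(n,r[0],z).round(3))
    roi=(270,190,315,235) if n=="scene" else (255,215,285,245)
    for c,s,m in blobs(I[n],(0,0,0),(180,255,45),15,roi): print("black",c,s,plane(n,c,.12).round(3))
s=cv2.resize(I["scene"][180:250,220:320],None,fx=4,fy=4,interpolation=cv2.INTER_CUBIC)
t=cv2.resize(I["top"][160:250,240:320],None,fx=4,fy=4,interpolation=cv2.INTER_CUBIC)
o=np.zeros((360,730,3),np.uint8); o[:280,:400]=s; o[:,410:]=t; cv2.imwrite("pics/crop1.png",o)
E
```

```text
scene
red [171.9  83.4] [161  66  24  32 440] rect [172.5  79.8] [32.  19.5] 77.47119140625 world [ 0.536 -0.848  0.117]
red [282.2 208.6] [278 203  10  13  93] rect [282.5 209. ] [12.  9.] 90.0 world [0.576 0.07  0.117]
red [480.6 275.6] [457 258  48  36 698] rect [480.3 275.2] [42.4 21.6] 33.690067291259766 world [0.235 0.482 0.05 ]
red [376.3 286.9] [ 350  262   54   52 1697] rect [376. 286.] [48.1 41. ] 45.0 world [0.488 0.369 0.05 ]
red [317.  312.4] [ 291  286   53   55 1839] rect [316.6 311.9] [44.4 44. ] 27.89727020263672 world [0.66  0.354 0.05 ]
red [421.3 331. ] [ 392  303   61   58 2125] rect [421.4 330.2] [53.9 45.6] 51.34019470214844 world [0.485 0.517 0.05 ]
black [292.8 206.3] [287 199  13  17 131] [0.547 0.077 0.12 ]
top
red [157.3 184.8] [ 132  161   51   48 1517] rect [157.4 184.9] [39.3 39.2] 64.53665161132812 world [0.642 0.341 0.05 ]
red [266.5 212.1] [265 208   4   9  35] rect [266.5 212. ] [8. 3.] 90.0 world [0.572 0.068 0.117]
red [ 88.7 254.7] [  65  235   49   40 1668] rect [ 89.  254.8] [45.1 38.4] 6.009006023406982 world [0.467 0.504 0.05 ]
red [149.4 253.6] [ 129  235   42   38 1563] rect [149.5 253.5] [37. 41.] 90.0 world [0.471 0.356 0.05 ]
red [308.9 411.3] [306 408   7   9  18] rect [309.6 411.7] [6.3 6.7] 63.43495178222656 world [ 0.115 -0.035  0.117]
black [268.2 228.7] [265 225   8  10  31] [0.533 0.063 0.12 ]
```

View pics/crop1.png

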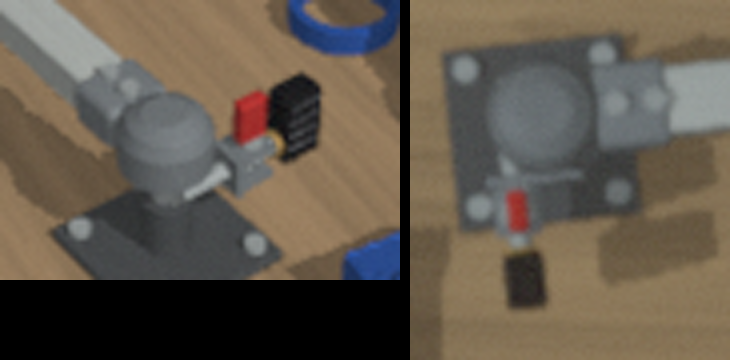

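The crop shows the red tab standing on its washer over the guide, at crop (252,117) on the left and (517,211) on the right. The black grip is outboard at (295,117) and (525,280). The ball plate has four bolts at right-crop (465,68), (602,53), (479,207) and (618,191), and these give the cart frame.

Run:
```python
from h import *
b=np.array([(465,68),(602,53),(479,207),(618,191)],float); px=np.c_[(b[:,0]-410)/4+240,b[:,1]/4+160]-.4
W=np.array([plane("top",p,.012) for p in px]); print("bolts",W.round(4).tolist())
o=W.mean(0)[:2]; yv=(W[0]-W[1]+W[2]-W[3])[:2]; xv=(W[0]-W[2]+W[1]-W[3])[:2]
print("org",o,"yaw from y",np.degrees(np.arctan2(-yv[0],yv[1])),"from x",np.degrees(np.arctan2(xv[1],xv[0])))
print("dome circle",plane("top",(272.1,187.9),.105))
I=cv2.imread("pics/top0.png"); g=cv2.cvtColor(I,cv2.COLOR_BGR2HSV)
# tongue centreline: grey bright low saturation per column
pts=[]
for u in range(315,410,5):
    c=np.where((g[160:205,u,1]<45)&(g[160:205,u,2]>110))[0]+160
    if len(c)>5: pts.append(plane("top",(u,(c.min()+c.max())/2),.115)[:2]); 
pts=np.array(pts); k=np.polyfit(pts[:,1],pts[:,0],1); print("tongue n",len(pts),"yaw",np.degrees(np.arctan(-k[0])),"x at org y",np.polyval(k,o[1]), "res",np.std(np.polyval(k,pts[:,1])-pts[:,0]))
print("tab top",plane("top",(266.5,212.1),.131),"scene",plane("scene",(282.2,208.6),.113),tri((282.2,208.6),(266.5,212.1)))
print("grip top",plane("top",((525-410)/4+240-.4,280/4+160-.4),.12),tri((292.8,206.3),(268.2,228.7)))
print("cams",[(-C[n]["R"].T@C[n]["t"]).round(3) for n in C])
for a in(-6,-4,-2,0,2,4,6,8):
    R=Rn.from_euler("z",a,degrees=True).as_matrix()[:2,:2]; print(a,o+R@[-.097,.022])
```

```text
bolts [[0.6704, 0.1023, 0.012], [0.6812, 0.0129, 0.012], [0.5797, 0.0923, 0.012], [0.5908, 0.0021, 0.012]]
org [0.63053305 0.05238345] yaw from y 6.940091880251704 from x 6.544983483455552
dome circle [0.63086154 0.05457329 0.105     ]
tongue n 19 yaw 6.5980125636562095 x at org y 0.6298439282301556 res 0.0005549519175709056
tab top [0.57142061 0.06757774 0.131     ] scene [0.57314108 0.06395085 0.113     ] (array([0.57338777, 0.06674511, 0.11507764]), np.float64(0.0026930016427472517))
grip top [0.53105179 0.06290985 0.12      ] (array([0.534625  , 0.06228129, 0.10272836]), np.float64(0.0029504802705218112))
cams [array([1.051, 0.781, 0.879]), array([0.516, 0.07 , 1.129])]
-6 [0.53636405 0.08440219]
-4 [0.53530398 0.08109624]
-2 [0.53435992 0.0777553 ]
0 [0.53353305 0.07438345]
2 [0.53282435 0.0709848 ]
4 [0.53223469 0.06756348]
6 [0.5317648  0.06412367]
8 [0.53141524 0.06066956]
```

The frame is consistent across bolts, dome and tongue. The origin is (0.6305, 0.053) with a yaw of 6.65°. That predicts the grip at (0.5315, 0.0635), which matches the measurement, and the pin lies at cart (-0.057, 0.0215). The tub at top (150,253) is nearest, at 0.59 m against 0.69 m and 0.73 m. Next I pull the pin.

```bash
cat >> h.py <<'E'
O=np.array([.6305,.053,0]); YAW=np.radians(6.65); RC=Rn.from_euler("z",YAW)
def cart(p): return O+RC.apply(p)
def tool(theta=0,flip=False):
    y=np.array([0,1.,0])*(-1 if flip else 1); z=np.array([0,0,-1.]); M=np.c_[np.cross(y,z),y,z]
    return RC*Rn.from_euler("x",theta)*Rn.from_matrix(M)
def pose(g,rot,back=.054): return np.asarray(g)-back*rot.apply([0,0,1]), rot.as_quat()
def st(s=""): print(s,"t",round(arm.read_time(),2),"tcp",np.round(arm.read_tool_pos(),4),"F",np.round(arm.read_ft_force(),1),"op",round(arm.read_opening(),3),"ff",np.round(arm.read_finger_force(),1))
E
python3 - <<'E'
from h import *
yf=plane("top",(128.8,253.5),.05)[1]; xf=plane("top",(149.5,272.7),.05)[0]; print("tub",xf+.046,yf-.046)
pin=np.array([.5715,.0673,.119])
for f in(0,1):
    r=tool(0,f); print(f,np.round(arm.ik(*pose(pin,r)),2))
    for th,d in((0,.03),(.12,.03),(.23,.03)):
        g=cart([-.097-d,-.36,.1]+Rn.from_euler("x",th).apply([0,.382,0])); q=arm.ik(*pose(g,tool(th,f))); print(th,g.round(3),None if q is None else np.round(q,2))
E
```

```text
tub 0.46985355860241623 0.3609362240438828
0 [-0.1   0.66 -0.08  1.79  0.08  0.7   1.46]
0 [0.502 0.06  0.1  ] [-0.1   0.61 -0.09  1.99  0.1   0.54  1.42]
0.12 [0.502 0.057 0.146] [ 0.02  0.54 -0.15  1.95 -0.07  0.65  1.62]
0.23 [0.503 0.05  0.187] [ 0.09  0.49 -0.15  1.91 -0.23  0.78  1.81]
1 [-0.54  0.74  0.65  1.8  -0.6   0.8  -1.05]
0 [0.502 0.06  0.1  ] [-0.53  0.68  0.57  2.01 -0.61  0.63 -1.01]
0.12 [0.502 0.057 0.146] [-0.48  0.6   0.59  1.97 -0.65  0.79 -0.93]
0.23 [0.503 0.05  0.187] [-0.41  0.55  0.59  1.92 -0.67  0.93 -0.87]
```

Run:
```python
from h import *
pin=np.array([.5715,.0673,.119]); r=tool()
arm.move_gripper(.5,40)
arm.movep(*pose(pin+[0,0,.10],r)); st("above")
arm.line_to(pose(pin+[0,0,.02],r)[0],.15)
arm.line_to(pose(pin,r)[0],.06); st("at")
cv2.imwrite("pics/s1.png",snapshot("scene")[150:270,200:360])
arm.move_gripper(0,40); st("grip")
a=cv2.resize(cv2.imread("pics/s1.png"),None,fx=4,fy=4); cv2.imwrite("pics/s1b.png",a)
```

```text
above t 2.93 tcp [0.5715 0.0687 0.273 ] F [ 0.8  0.2 -0.4] op 0.5 ff 0.0
at t 4.1 tcp [0.5714 0.0673 0.1726] F [-0.1 -0.6  0.3] op 0.499 ff 0.0
grip t 4.53 tcp [0.5717 0.0674 0.1734] F [-0.8 -0.7  1.8] op 0.134 ff 41.2
```

View pics/s1b.png

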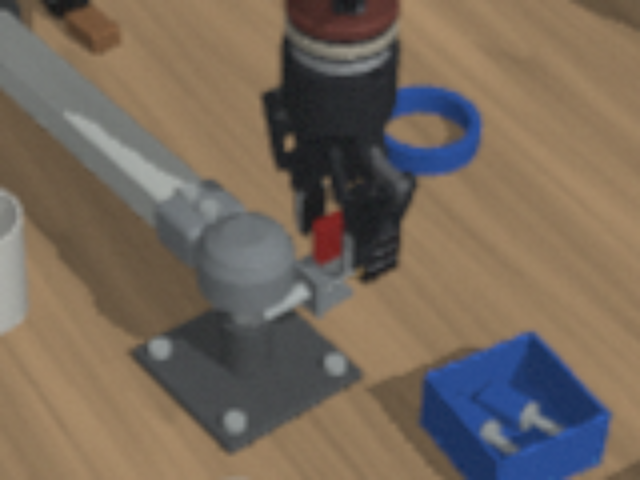

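The crop shows the red tab at (327,238) between the open fingers, clear of the grip at (378,262). The opening closed to about 11.4 mm, which fits the 12 mm tab, so the tab is held. Now I lift it and carry it to the tub.

Run:
```python
from h import *
r=tool(); p=np.array([.5715,.0673,.119])
arm.line_to(pose(p+[0,0,.05],r)[0],.08); st("up50")
arm.line_to(pose(p+[0,0,.10],r)[0],.15); st("up")
tub=np.array([.470,.361,0])
arm.movep(*pose(tub+[0,0,.219],r)); st("over")
S=snapshot("scene"); b=[(c,s[:5].tolist()) for c,s,m in blobs(S,(0,130,60),(8,255,255))]; print(b)
cv2.imwrite("pics/s2.png",cv2.resize(S[170:370,270:470],None,fx=3,fy=3))
```

```text
up50 t 5.3 tcp [0.5711 0.0673 0.2227] F [ 0.5  0.7 -1. ] op 0.131 ff 41.0
up t 5.78 tcp [0.5711 0.0672 0.2724] F [-0.1  0.1 -1.1] op 0.129 ff 41.0
over t 6.97 tcp [0.4714 0.3587 0.2727] F [ 0.5 -0.9 -0.3] op 0.129 ff 41.0
[(array([171.9,  83.4]), [161, 66, 24, 32, 443]), (array([388.1, 234.5]), [384, 227, 10, 16, 71]), (array([480.8, 275.7]), [458, 259, 47, 34, 676]), (array([376.2, 286.9]), [350, 262, 54, 52, 1695]), (array([317. , 312.4]), [291, 286, 53, 55, 1839]), (array([421.3, 331. ]), [392, 303, 61, 58, 2125])]
```

View pics/s2.png

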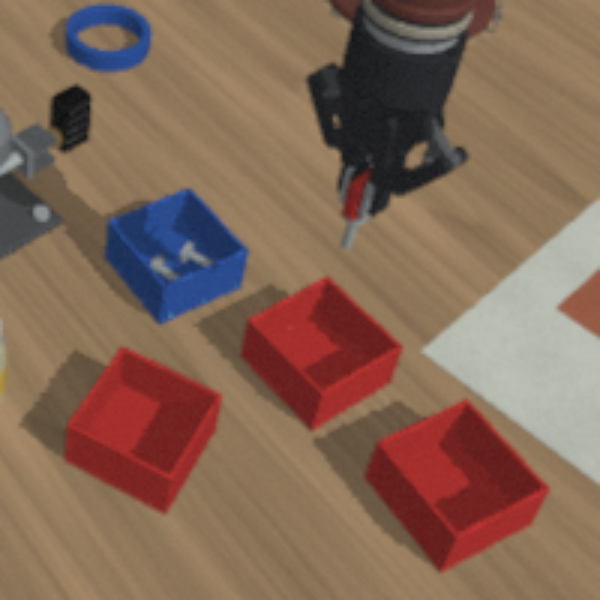

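The picture shows the pin hanging in the fingers, tab at (357,195) and shank tip at (347,245), above the nearest red tub at (320,345). I'll lower it and release.

Run:
```python
from h import *
r=tool(); tub=np.array([.470,.361,0])
arm.line_to(pose(tub+[0,0,.12],r)[0],.15); 
arm.line_to(pose(tub+[0,0,.074],r)[0],.08); st("low")
arm.move_gripper(.45); arm.pause(.3); st("rel")
arm.line_to(pose(tub+[0,0,.20],r)[0],.12)
g=cart([-.097,.022,.1]); print(g)
arm.movep(*pose(g+[0,0,.11],r)); st("over grip")
S=snapshot("scene"); T=snapshot("top")
o=np.zeros((600,800,3),np.uint8); o[:,:400]=cv2.resize(S[170:370,290:423],(400,600)); o[:400,400:]=cv2.resize(T[200:290,110:200],(400,400)); cv2.imwrite("pics/s3.png",o)
print([(c,s[4]) for c,s,m in blobs(T,(0,130,60),(8,255,255))])
```

```text
low t 8.55 tcp [0.4702 0.3612 0.1281] F [ 0.9  0.4 -0.2] op 0.133 ff 41.0
rel t 9.22 tcp [0.47  0.361 0.128] F [-0.7  0.1  0.1] op 0.446 ff 0.0
[0.53160492 0.063619   0.1       ]
over grip t 11.59 tcp [0.5316 0.0657 0.2639] F [0.2 0.4 0.5] op 0.448 ff 0.0
[(array([157.3, 184.8]), np.int32(1520)), (array([ 88.8, 254.7]), np.int32(1669)), (array([149.4, 253.6]), np.int32(1543)), (array([266.2, 329.9]), np.int32(15)), (array([274.8, 337.6]), np.int32(19)), (array([290.1, 341.7]), np.int32(17)), (array([279.6, 344. ]), np.int32(23)), (array([288.6, 362.6]), np.int32(27)), (array([305.1, 408.8]), np.int32(16)), (array([316.2, 406.9]), np.int32(19)), (array([313. , 414.7]), np.int32(24)), (array([290.5, 414.7]), np.int32(35))]
```

View pics/s3.png

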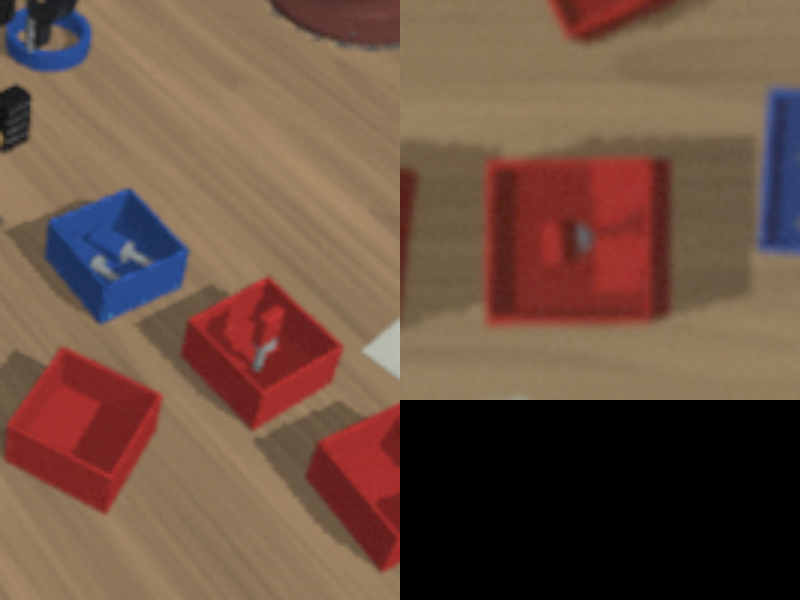

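The pin is in the red tub, with its washer at right-view (580,240), and the tub hasn't moved. Next I grip the latch and draw it in steps, watching the force.

Run:
```python
from h import *
r=tool(); g=cart([-.097,.022,.1])
arm.move_gripper(.6)
arm.line_to(pose(g+[0,0,.04],r)[0],.15)
arm.line_to(pose(g,r)[0],.06); st("at")
arm.move_gripper(0,100); st("grip")
for d in(.010,.020,.025,.028):
    arm.line_to(pose(cart([-.097-d,.022,.1]),r)[0],.03); arm.pause(.15); st(d); print("draw",RC.inv().apply(np.array(arm.read_tool_pos())-O).round(4),"Fcart",RC.inv().apply(arm.read_ft_force()).round(1))
T=snapshot("top")
for c,s,m in blobs(T,(0,0,0),(180,255,45),8,(250,200,290,260)): print(c,s)
cv2.imwrite("pics/s4.png",cv2.resize(snapshot("scene")[150:270,200:360],None,fx=4,fy=4))
```

```text
at t 13.41 tcp [0.5318 0.0636 0.1541] F [-0.1  0.1  0.5] op 0.599 ff 0.0
grip t 13.77 tcp [0.532  0.0621 0.1547] F [ 0.2 -3.9  3.3] op 0.271 ff 97.8
0.01 t 14.4 tcp [0.5247 0.0613 0.1547] F [ 6.9 -4.2  1.1] op 0.266 ff 97.8
draw [-0.1041  0.0205  0.1547] Fcart [ 6.3 -5.   1.1]
0.02 t 15.03 tcp [0.5156 0.0602 0.1547] F [ 8.4 -4.  -0.7] op 0.268 ff 97.8
draw [-0.1133  0.0204  0.1547] Fcart [ 7.9 -4.9 -0.7]
0.025 t 15.5 tcp [0.5111 0.0597 0.1547] F [ 8.7 -4.7 -1.9] op 0.268 ff 97.9
draw [-0.1179  0.0204  0.1547] Fcart [ 8.1 -5.7 -1.9]
0.028 t 15.9 tcp [0.5084 0.0593 0.1547] F [ 9.2 -4.3 -2.7] op 0.27 ff 98.0
draw [-0.1206  0.0204  0.1547] Fcart [ 8.7 -5.3 -2.7]
```

View pics/s4.png

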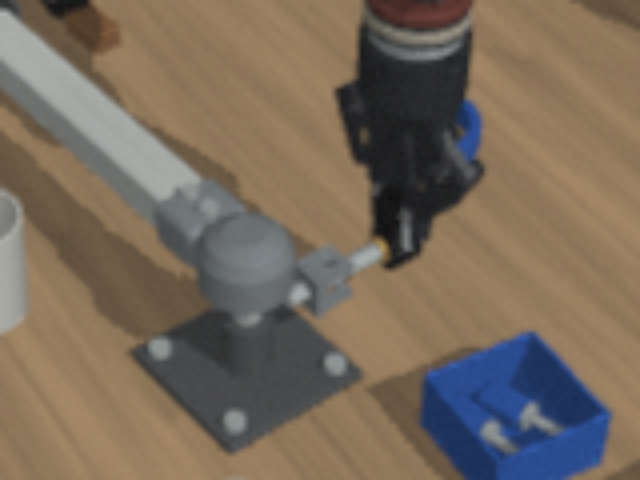

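The latch is drawing, with the rod visible at (365,255), and the force follows the spring at about 8.8 N at 24 mm. The arm gives about 2 N/mm, so I'll command further until the stop shows.

Run:
```python
from h import *
r=tool(); x0=-.0967
for d in(.031,.033,.035,.037,.039):
    arm.line_to(pose(cart([-.097-d,.0205,.1]),r)[0],.03); arm.pause(.2); p=RC.inv().apply(np.array(arm.read_tool_pos())-O)
    f=RC.inv().apply(arm.read_ft_force()); dr=x0-p[0]; print(d,"draw",dr.round(4),p.round(4),"F",f.round(1),round(arm.read_opening(),3))
    if f[0]>14 or dr>.0296: break
print(arm.read_time())
```

```text
0.031 draw 0.0266 [-0.1233  0.0202  0.1547] F [ 9.4 -3.2 -3. ] 0.269
0.033 draw 0.0284 [-0.1251  0.0202  0.1547] F [ 9.  -3.4 -3. ] 0.27
0.035 draw 0.0303 [-0.127   0.0202  0.1547] F [ 9.8 -4.  -3.5] 0.267
17.3583
```

Run:
```python
from h import *
x0=-.0967; D=.0365
for th in np.arange(.04,.261,.04).tolist()+[.26]:
    g=cart(np.array([-.097-D,-.36,.1])+Rn.from_euler("x",th).apply([0,.3805,0])); r=tool(th)
    P,q=pose(g,r); arm.line_to(P,.06,q); arm.pause(.1)
    R=Rn.from_quat(arm.read_eef_rot()); a=RC.inv().apply(np.array(arm.read_tool_pos())+.054*R.apply([0,0,1])-O)
    f=RC.inv().apply(arm.read_ft_force()); print(round(th,2),"grasp",a.round(4),"draw",(x0-a[0]).round(4),"theta",np.arcsin((a[2]-.1)/.3805).round(3),"F",f.round(1),round(arm.read_opening(),3))
    if np.linalg.norm(f)>40: print("stop"); break
arm.pause(.5)
S,T=snapshot("scene"),snapshot("top")
o=np.zeros((480,800,3),np.uint8); o[:,:480]=cv2.resize(S[130:290,180:340],(480,480)); o[:320,480:]=cv2.resize(T[150:250,230:330],(320,320)); cv2.imwrite("pics/s5.png",o)
st()
```

```text
0.04 grasp [-0.1268  0.0199  0.1161] draw 0.0301 theta 0.042 F [11.2 -2.1 -5.4] 0.266
0.08 grasp [-0.1268  0.0189  0.1313] draw 0.0301 theta 0.082 F [11.3 -2.4 -4.7] 0.266
0.12 grasp [-0.1268  0.0173  0.1465] draw 0.0301 theta 0.123 F [12.  -1.9 -4.4] 0.271
0.16 grasp [-0.1268  0.0152  0.1616] draw 0.0301 theta 0.163 F [12.5 -2.5 -5.3] 0.27
0.2 grasp [-0.1268  0.0125  0.1766] draw 0.0301 theta 0.203 F [12.6 -1.8 -5.1] 0.269
0.24 grasp [-0.1268  0.0091  0.1914] draw 0.0301 theta 0.243 F [13.3 -0.5 -6.5] 0.266
0.26 grasp [-0.1268  0.0072  0.1988] draw 0.0301 theta 0.263 F [12.7 -2.  -6.1] 0.266
 t 21.38 tcp [0.5045 0.0317 0.2509] F [12.8  0.6 -6.1] op 0.265 ff 99.0
```

View pics/s5.png

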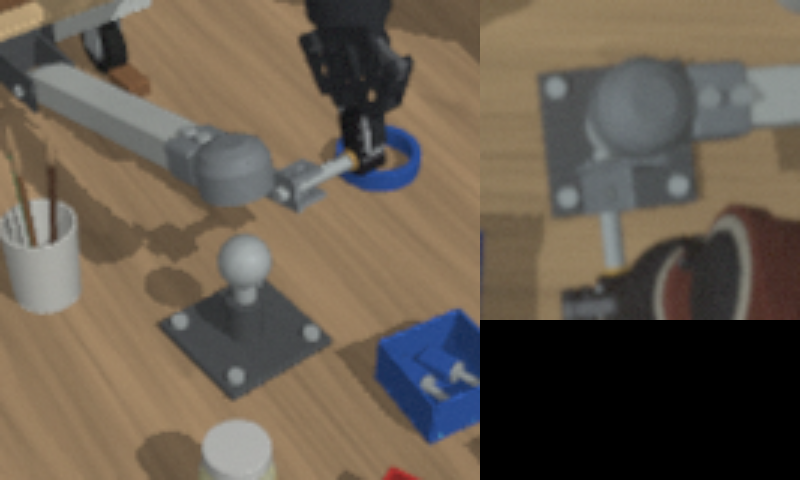

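The picture shows the coupler at (235,170), well clear of the bare ball at (245,262), with the latch drawn. The measured tilt of 0.263 rad works out to about 47 mm of daylight. After a short steadiness check I'll hand in.

Run:
```python
from h import *
from station import ticket
a=np.array(arm.read_tool_pos()); arm.pause(1); b=np.array(arm.read_tool_pos()); print("drift",(b-a).round(5),np.abs(arm.read_dq()).max()); st()
if np.abs(b-a).max()<.001: print(ticket.finish_job())
```

```text
drift [2.e-05 2.e-05 1.e-05] 0.0010643753323505449
 t 22.38 tcp [0.5045 0.0317 0.2509] F [12.5 -0.5 -5.4] op 0.27 ff 99.0
the job is handed in; nothing more can be done
None
```

I handed the job in at 22.4 s: the safety pin is in the nearest red tub, the latch is held drawn about 30 mm, and the tongue is held up and still with about 47 mm of daylight (worked out from the tilt) over the ball.

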